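# Load the grooming-tool dryer and switch its air over with the damper

## Task

Dry the washed grooming tools: first turn the red damper lever fully shut so that no warm air blows over the slab, then draw the empty tray out, lay every tool from the mat except the bamboo brush flat in the tray, one to a lane, heads towards the dryer, and slide the tray fully home into the dryer. Only then turn the damper fully open again. Leave the bamboo brush on the mat and all other things where they stand.

Things in the scene. Friction and masses are not known exactly. Their poses are not given: they have to be found in the camera images.
- flea_comb: A washed tool: chrome flea comb: shiny metal handle, row of fine pins at the head. 130 mm long, 38 wide at the head, 22 high, about 90 g; handle a straight bar 20 wide, 22 high, 90 long (x = -65 to 25 mm). Origin: centre of its underside at half its length, near the centre of mass (grip here); x towards the head, z up as it lies. May be absent.
- rake: A washed tool: grey plastic deshedding rake: grey handle, wider grey T-shaped head with a steel toothed blade. 130 mm long, 38 wide at the head, 22 high, about 90 g; handle a straight bar 20 wide, 22 high, 90 long (x = -65 to 25 mm). Origin: centre of its underside at half its length, near the centre of mass (grip here); x towards the head, z up as it lies. May be absent.
- silicone_brush: A washed tool: black silicone brush: all black, flat paddle head with short nubs on top. 130 mm long, 38 wide at the head, 22 high, about 90 g; handle a straight bar 20 wide, 22 high, 90 long (x = -65 to 25 mm). Origin: centre of its underside at half its length, near the centre of mass (grip here); x towards the head, z up as it lies. May be absent.
- slicker: A washed tool: blue slicker brush: blue handle, flat head with a white pin pad on top. 130 mm long, 38 wide at the head, 22 high, about 90 g; handle a straight bar 20 wide, 22 high, 90 long (x = -65 to 25 mm). Origin: centre of its underside at half its length, near the centre of mass (grip here); x towards the head, z up as it lies. May be absent.
- pin_comb: A washed tool: long-toothed comb: green handle, eight long steel pins at the head. 130 mm long, 38 wide at the head, 22 high, about 90 g; handle a straight bar 20 wide, 22 high, 90 long (x = -65 to 25 mm). Origin: centre of its underside at half its length, near the centre of mass (grip here); x towards the head, z up as it lies. May be absent.
- flea_comb_head (a point): Middle of the head of the flea_comb, 45 mm from its origin along its x, 8 mm above its underside.
- rake_head (a point): Middle of the head of the rake, 45 mm from its origin along its x, 8 mm above its underside.
- silicone_brush_head (a point): Middle of the head of the silicone_brush, 45 mm from its origin along its x, 8 mm above its underside.
- slicker_head (a point): Middle of the head of the slicker, 45 mm from its origin along its x, 8 mm above its underside.
- pin_comb_head (a point): Middle of the head of the pin_comb, 45 mm from its origin along its x, 8 mm above its underside.
- tray: Loose shallow aluminium tray on the slab, at first in the dryer, 160 mm (x) by 280 (y), 0.5 kg; floor 4 thick, rim 12 high, 4 thick. Origin: centre of its underside; +x end goes into the dryer first, z up. Six ribs 4 high, 3 wide along x at y = -125, -75, -25, 25, 75, 125 make five lanes 47 wide and 152 long, middles at x = 0, y = -100, -50, 0, 50, 100.
- tray_handle (a point): Middle of the black bow-handle bar of the tray: x = -150 mm, y = 0, z = 21 in the tray's frame. The bar is 10 mm thick (along the tray's x), 96 wide (y), from 14 to 28 mm above the slab, with an open gap of 65 mm between it and the pan; two stems at y = -42 and 42, 14 to 22 mm high, join them.
- dryer: Fixed warm-air tool dryer: low white hood with a clear roof, 112 mm high, 314 wide, open at the front; behind it an 80 mm duct with the damper and a blower box (220 wide, 198 high, front at x = 225 mm). Origin: centre of the hood on the slab; +x is the way the tray goes in, z up. Front face at x = -85 mm. The duct runs along x.
- tray_home (a point): The tray's origin when it is fully home against the back wall (at x = 76 mm): x = -4 mm, y = 0 in the dryer's frame; front rim flush with the hood's face, handle outside. No floor: the tray slides in on the slab. Opening 288 mm wide, 60 high; guide plates 50 high flare from the face out to x = -103, there about 310 apart.
- damper (a joint): Angle of the quarter-turn damper, rad: 0 = fully open (red lever along the duct, pointing over the hood), 1.571 = fully shut (lever across the duct, on the +y side of the dryer); seen from above it turns clockwise as it shuts. Stops at both ends; it stays where it is left (about 2 N at the knob moves it).
- damper_knob (a point): Middle of the red upright knob at the lever's end, 70 mm from the hinge: a round pin 20 mm across, from 21 mm below to 17 mm above this point (point 150 mm above the slab); the 16 mm wide red lever lies under it, from 27 to 21 mm below the point.
- damper_hinge (a point): On the damper's vertical hinge axis, at the height of the knob's middle (150 mm): x = 145 mm, y = 0 in the dryer's frame.
- bamboo_brush: Bamboo-handled bristle brush lying among the washed tools: pale wood, dark brown bristles up, same size as the tools (130 x 38 x 26 mm, origin and axes likewise). It must not go into the tray.
- ramekin: Small glass ramekin, 68 mm across, 45 mm high; origin: centre of its underside. Leave it alone.
- treat_pot: White ceramic treat pot, 100 mm across, 85 mm high; origin: centre of its underside. Leave it alone.
- bamboo_box: Closed sliding-lid bamboo box, 110 x 200 x 69 mm, 0.9 kg; origin: centre of its underside. Leave it alone.
- shampoo: Amber shampoo bottle, 60 mm across, 170 mm high; origin: centre of its underside. Leave it alone.
- balm: Small round tin of paw balm, 56 mm across, 35 mm high; origin: centre of its underside. Leave it alone.
There are look-alikes about, which are no part of the job. Leave any yellow look-alike of the rake alone.

How it is judged:
By the outcome, as a careful person would: the job done as asked, in the order asked, and still so for the second after the job is handed in, with the robot touching nothing.
Of flea_comb, rake, silicone_brush, slicker, pin_comb only 3 to 5 are there at a start; the rules pass over those that are not, and their reading is None.
At some moment in a run one of flea_comb, rake, silicone_brush, slicker, pin_comb may be knocked a few centimetres aside while the robot is not near it.
Once in a run the grip may slacken for a moment while it holds something.
It also fails if it takes over 210 s, if anything falls off the work surface, if the arm or the gripper's body presses on something with over 40 N, if the wrist force passes 120 N, or if a joint passes its speed limit or range.

## Robot

A 6-joint arm with a two-finger parallel gripper is mounted at the origin on the work surface. World frame = base frame: x ahead of the robot, y to its left, z up, the work surface at z = 0. Lengths are in mm, angles in rad, forces in N, time in s.
With the tool pointing down it reaches from about 275 to 1000 mm from the base axis. Payload 8.4 kg.
Tool frame: the origin (TCP) lies midway between the tips of the shut fingers; the grasp point (between the pads) lies 19 mm behind it; z points along the fingers, y is the line along which they close (so a half turn about z gives the same grasp; the last joint's range is limited). The gripper opens to 85 mm and grips with 20 to 120 N. Pads are 22 mm wide; open, the fingers measure 114 mm over their backs; the gripper's body (76 mm by 85 mm) begins 54 mm behind the grasp point. The pads swing forward as they close: fully open they stand 13 mm farther back than shut.
Start: joints at [1.177, 0.353, 1.633, -0, 1.155, -0.002], TCP at [238.657, 577.643, 231.281] pointing down, gripper open.
Joint ranges: [-2.63, 2.63], [-0.92, 2.1], [0.06, 2.66], [-1.3, 4.44], [0, 2.69], [-3.02, 3.02]. Speed limits (rad/s): [2.22, 2.22, 2.79, 3.14, 3.14, 3.14].

## Interface

Orientations are given as a unit quaternion [w, x, y, z].
In Python, from workcell import sense, camera, manip, outline_of gives the robot as it stands.
- The arm moves only by the tool carry_out, never from a script. Its argument "commands" is a list of rows, each a list of 7 numbers: the opening, from 0 (shut) to 1 (fully open), then the shift along the world's x, y, z in mm, then the turn, a rotation vector about the world's x, y, z in rad. In form: [[grip, dx, dy, dz, ax, ay, az], ...]. A call has 1 to 8 rows; each row shifts and turns the commanded pose from where the row before left it; what a row does not reach is not made up. A row lasts 1/8 s, in which the tool goes at most 62.5 mm and 10.7 degrees, less where a joint would pass 70% of its speed; a pose out of reach is approached as far as the arm can. A call with a gripper value outside its range is refused whole. The fingers move at their own pace and stop on an object; "newtons" is the grip in N (left out, the last holds). Time passes only in rows, so rows that do not move let the fingers close. It gives the time, the measured TCP pose, the force, the opening and the grip force at its end, in the units of the state.
- sense(): the state, without advancing time (a new reading comes with each control period).
- camera(name): name is "scene" or "top" or "wrist"; returns a dict with "image" (384x512x3 uint8, blue, green, red), "intrinsics" (3x3 intrinsics, pixels), "distortion" ([k1, k2, p1, p2, k3] as OpenCV has them; the pictures are not rectified), "position" and "rotation" of the camera in the world. Camera axes: x right, y down, z forward; pixel columns grow to the right and rows downward; lengths in mm; the calibration is good to about 2 mm. A picture is of the moment at which its call begins. There is no depth.
- manip.job_done(): hands the job in; it is judged then, once.
Trained networks look in a picture, given as the dict that the camera call returned (one of the last four; its "shot" number tells which), for a name from the list of things; names that differ only in an ending like _2 or _b are one class to them, and where a whole thing is asked for, a point or a joint stands for the part that bears it (a point fixed in the world has none). Each returns a list of dicts, best first, with "confidence" (0 to 1); they miss things now and then, are a little off and sometimes report something else, mostly with a low value. They report only what shows in the picture. A call takes as long as a camera call. They do not tell look-alikes from the thing itself.
- outline_of(picture, target): "region" (384x512 bool, what is visible of it) and "point" ([column, row] in pixels, amid what is visible of it).
The state is a dict: "time": time; "qpos": joint angles; "joint_vel": joint speeds; "tau": joint torques, N m; "position": TCP position; "ee_rot": TCP orientation; "contact_force": force on the tool from outside, world axes, zero at the start; "ft_torque": the same for the moment, N m; "gripper_width": finger opening in mm; "gripper_force": force on a finger pad.
Only numpy, scipy, OpenCV 4.12 (cv2) and the standard library are available. Lean on these libraries where they do the work, as an engineer would, in place of code of your own. Each camera call takes 0.05 s, during which the arm holds its last target. There are 200 camera calls.

## Working session

There is one attempt and no reset: what is moved stays moved. The work goes in short steps, Python scripts to look and compute and a tool call to move; the robot and the scene stay as the last step left them, time stands still between calls to the robot, and variables do not carry over. Pictures are saved under pics/ and viewed, at most 14 in all, crops included, and the job is handed in when it is done.

Besides the shell and the picture viewer there is one more tool, called after "Emit:" in YAML: its name, and indented under it one key for each argument. carry_out: Moves the arm, as the interface text tells. Its arguments: {"type":"object","properties":{"commands":{"type":"array","items":{"type":"array","items":{"type":"number"}}},"newtons":{"type":"number"}},"required":["commands"]}

```bash
mkdir -p pics; ls
cat > h.py <<'E'
import numpy as np, cv2
from workcell import sense, camera, manip, outline_of
def ray(c,px):
    u=cv2.undistortPoints(np.array([[px]],float),np.array(c["intrinsics"]),np.array(c["distortion"]))[0,0]
    R=np.array(c["rotation"]); R=R if R.shape==(3,3) else None
    return np.array(c["position"]),R@np.array([u[0],u[1],1])
def atz(c,px,z):
    p,d=ray(c,px); return p+d*(z-p[2])/d[2]
def proj(c,P):
    R=np.array(c["rotation"]); rv=cv2.Rodrigues(R.T)[0]
    return cv2.projectPoints(np.array(P,float).reshape(-1,1,3),rv,-R.T@np.array(c["position"]),np.array(c["intrinsics"]),np.array(c["distortion"]))[0][:,0]
E
python3 - <<'E'
from h import *
for n in("top","scene"):
    c=camera(n); cv2.imwrite(f"pics/{n}0.png",cv2.resize(c["image"],(800,600)))
    print(n,c["position"],np.round(c["rotation"],3).tolist())
    for t in "flea_comb rake silicone_brush slicker pin_comb bamboo_brush tray tray_handle dryer damper_knob".split():
        for o in outline_of(c,t)[:3]:
            print(t,round(o["confidence"],2),np.round(o["point"]),o["region"].sum(),np.round(atz(c,o["point"],15)))
print(sense())
E
```

```text
pics
top [ 290.19016751   -2.08606484 1191.56114692] [-0.08, 0.722, -0.683, 0.075]Traceback (most recent call last):
  File "<stdin>", line 7, in <module>
  File "h.py", line 8, in atz
    p,d=ray(c,px); return p+d*(z-p[2])/d[2]
        ~~~^^^^^^
  File "h.py", line 6, in ray
    return np.array(c["position"]),R@np.array([u[0],u[1],1])
                                   ~^~~~~~~~~~~~~~~~~~~~~~~~
ValueError: matmul: Input operand 0 does not have enough dimensions (has 0, gufunc core with signature (n?,k),(k,m?)->(n?,m?) requires 1)
```

Rotation is a quaternion.

```bash
cat > h.py <<'E'
import numpy as np, cv2
from scipy.spatial.transform import Rotation as Ro
from workcell import sense, camera, manip, outline_of
def rot(q): return Ro.from_quat(np.array(q)[[1,2,3,0]]).as_matrix()
def ray(c,px):
    u=cv2.undistortPoints(np.array([[px]],float),np.array(c["intrinsics"]),np.array(c["distortion"]))[0,0]
    return np.array(c["position"]),rot(c["rotation"])@np.array([u[0],u[1],1])
def atz(c,px,z):
    p,d=ray(c,px); return p+d*(z-p[2])/d[2]
def proj(c,P):
    R=rot(c["rotation"])
    return cv2.projectPoints(np.array(P,float).reshape(-1,1,3),cv2.Rodrigues(R.T)[0],-R.T@np.array(c["position"]),np.array(c["intrinsics"]),np.array(c["distortion"]))[0][:,0]
E
python3 - <<'E'
from h import *
for n in("top","scene"):
    c=camera(n); cv2.imwrite(f"pics/{n}0.png",cv2.resize(c["image"],(800,600)))
    print(n,c["position"],np.round(c["rotation"],3).tolist())
    for t in "flea_comb rake silicone_brush slicker pin_comb bamboo_brush tray tray_handle dryer damper_knob".split():
        for o in outline_of(c,t)[:3]:
            print(t,round(o["confidence"],2),np.round(o["point"]),o["region"].sum(),np.round(atz(c,o["point"],15)))
print(sense())
E
```

```text
top [ 290.19016751   -2.08606484 1191.56114692] [-0.08, 0.722, -0.683, 0.075]
flea_comb 0.78 [365. 229.] 382 [ 451. -291.   15.]
rake 0.91 [401. 191.] 368 [ 572. -399.   15.]
rake 0.65 [400. 310.] 426 [ 228. -393.   15.]
silicone_brush 0.64 [367. 176.] 365 [ 612. -297.   15.]
silicone_brush 0.46 [330. 232.] 438 [ 436. -187.   15.]
silicone_brush 0.2 [231. 100.] 544 [838. 134.  15.]
slicker 0.92 [330. 238.] 412 [ 420. -190.   15.]
slicker 0.41 [401. 192.] 391 [ 571. -400.   15.]
bamboo_brush 0.62 [402. 189.] 393 [ 579. -403.   15.]
bamboo_brush 0.58 [332. 188.] 376 [ 569. -191.   15.]
tray 0.66 [219. 202.] 1987 [509. 145.  15.]
tray 0.58 [366. 178.] 367 [ 608. -295.   15.]
tray 0.49 [365. 231.] 363 [ 445. -291.   15.]
tray_handle 0.81 [222. 201.] 1936 [511. 136.  15.]
tray_handle 0.73 [346. 277.] 324 [ 309. -237.   15.]
tray_handle 0.37 [228. 104.] 599 [825. 141.  15.]
dryer 0.83 [116. 179.] 16653 [561. 462.  15.]
dryer 0.62 [347. 276.] 326 [ 313. -240.   15.]
dryer 0.39 [366. 181.] 397 [ 598. -295.   15.]
damper_knob 0.47 [137. 180.] 228 [563. 400.  15.]
scene [1289.73119707  167.169
[... 782 characters left out ...]
e': 1.2, 'qpos': array([ 1.17660215e+00,  3.52991767e-01,  1.63342121e+00, -1.15368505e-05,
        1.15520766e+00, -2.42777251e-03]), 'joint_vel': array([-0.00071141, -0.00112988, -0.00088413, -0.00029243,  0.00074875,
        0.00089546]), 'tau': array([ 1.91726458e-04, -6.05173945e+01, -3.42451501e+01,  2.51985630e-04,
        1.44163332e-03,  2.52458329e-05]), 'position': array([238.65309318, 577.62802467, 231.27702141]), 'ee_rot': array([ 2.41737160e-06,  1.94630639e-01,  9.80876605e-01, -1.47572716e-05]), 'contact_force': array([-0.40603292,  0.74031846,  0.38004212]), 'ft_torque': array([-0.01869953,  0.06683693, -0.03747495]), 'gripper_force': 0.0, 'gripper_width': 85.30002110929922}
```

View pics/top0.png

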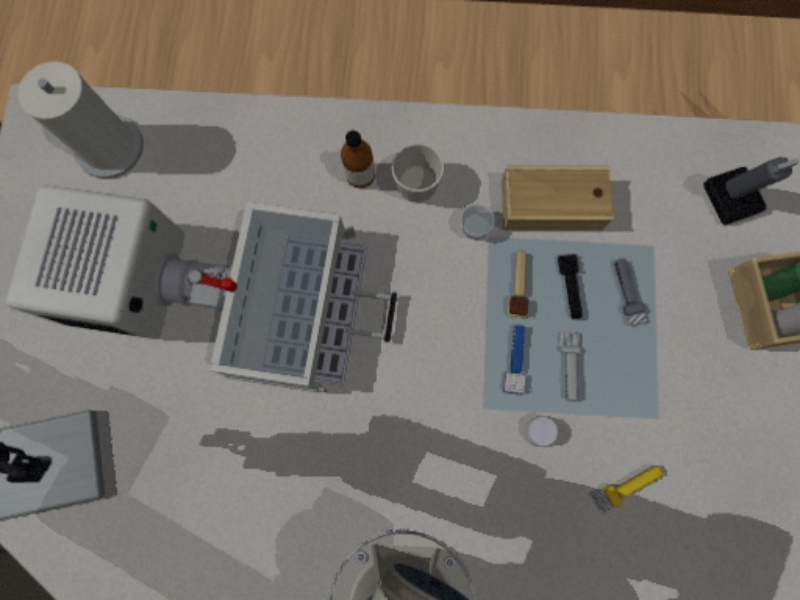

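View pics/scene0.png

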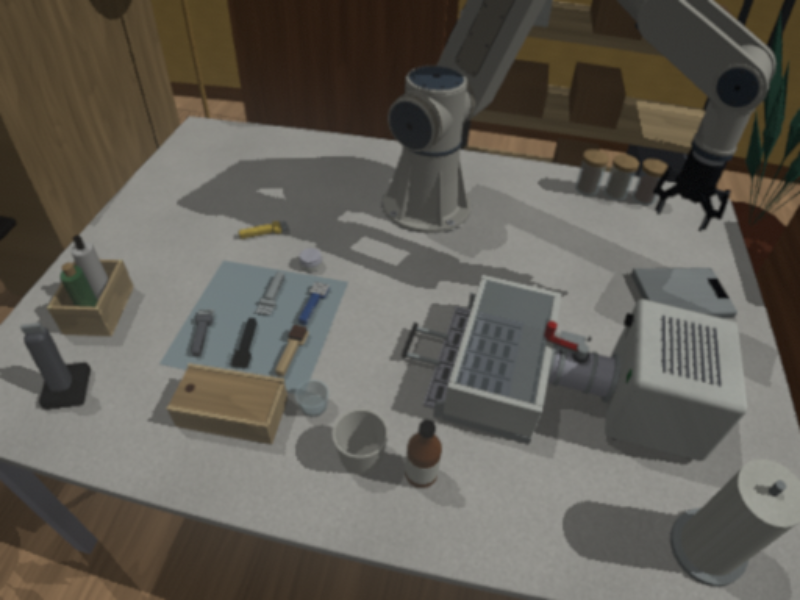

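Top view: mat around (570,325) holds the bamboo brush, black silicone brush, grey rake, blue slicker and chrome flea comb. The dryer is at (275,295), handle bar (391,317), knob (232,284). The pin comb is absent, and the yellow look-alike lies off the mat. Zooming in next for precision.

Run:
```python
from h import *
c=camera("top"); im=c["image"]
a=cv2.resize(im[115:265,110:270],(800,750),interpolation=cv2.INTER_CUBIC)
a=cv2.resize(im[120:260,110:270],(640,560),interpolation=cv2.INTER_CUBIC); cv2.imwrite("pics/a.png",a)
b=cv2.resize(im[145:275,300:430],(585,585),interpolation=cv2.INTER_CUBIC); cv2.imwrite("pics/b.png",b)
```

```text
(no output)
```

View pics/a.png

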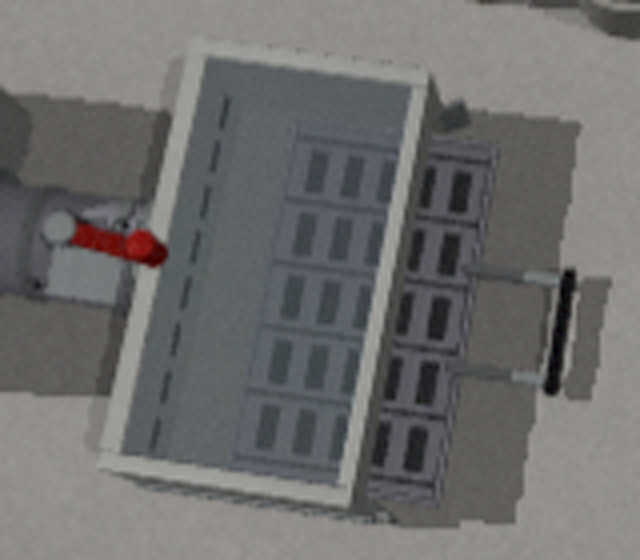

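View pics/b.png

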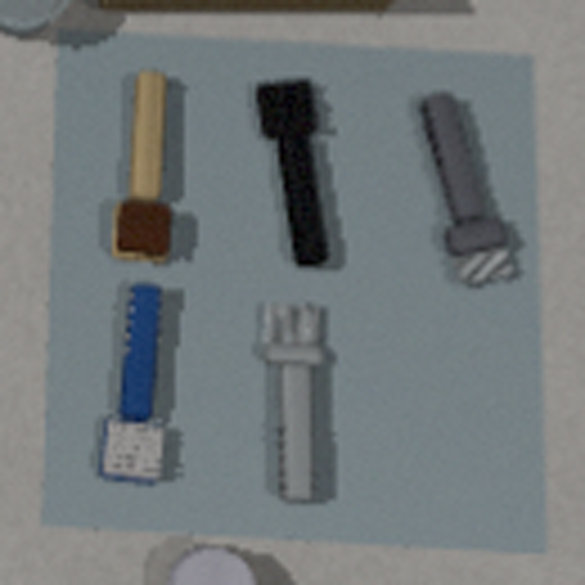

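Run:
```python
from h import *
c=camera("top")
A=lambda p,z:np.round(atz(c,[110+(p[0]+.5)/4-.5,120+(p[1]+.5)/4-.5],z),1)
B=lambda p,z:np.round(atz(c,[300+p[0]/4.5,145+p[1]/4.5],z),1)
co=np.array([A(p,112)[:2] for p in[(197,40),(430,75),(352,505),(103,465)]]);print(co.tolist())
front=co[1]-co[2]; print("front w",np.linalg.norm(front),"depth",np.linalg.norm(co[1]-co[0]),np.linalg.norm(co[2]-co[3]))
for e in (co[0]-co[1],co[3]-co[2]): print(np.degrees(np.arctan2(e[1],e[0])))
for e in (co[1]-co[2],co[0]-co[3]): print("w",np.degrees(np.arctan2(e[1],e[0]))+90)
print("tray front corners",A((497,143),12),A((438,503),12))
print("handle ends",A((568,272),28),A((551,392),28))
print("knob",A((142,243),167),"hinge post top",A((60,229),150),A((60,229),170))
for n,h,t in(("sil",(285,82),(312,263)),("rake",(490,280),(437,94)),("slick",(131,480),(145,285)),("flea",(294,303),(298,500)),("bamb",(142,260),(149,72))):
    h,t=B(h,20),B(t,20);d=h-t; print(n,(h+t)/2,"len",np.linalg.norm(d),"ang",np.degrees(np.arctan2(d[1],d[0])))
```

```text
[[690.9, 321.8], [673.8, 152.8], [367.6, 180.1], [384.6, 350.7]]
front w 307.4145897643766 depth 169.86291531702852 171.4449182682298
84.22228044542052
84.3093589613502
w 84.90512778757238
w 84.60998858951726
tray front corners [657.1 111.   12. ] [379.8 134.2  12. ]
handle ends [554.8  49.3  28. ] [464.   56.1  28. ]
knob [527.  325.4 167. ] hinge post top [537.4 387.3 150. ] [532.7 379.8 170. ]
sil [ 590.1 -294.4   20. ] len 125.13065172051166 ang 8.363221328001158
rake [ 586.35 -404.8    20.  ] len 130.3464997612134 ang -165.33474365868207
slick [ 443.15 -189.95   20.  ] len 128.26480421378264 ang 177.09521129667652
flea [ 436.5 -293.    20. ] len 128.43052596637605 ang 1.2492426786972228
bamb [ 588.85 -192.     20.  ] len 129.9186283794591 ang 179.02972544091918
```

Crop a shows the tray is already about 45 mm out, with the knob at crop (142,243). Crop b shows four tools plus the bamboo brush. Going to the damper knob.

Emit:
carry_out:
  commands:
    - [1,36,-31.5,0,0,0,0.147]
    - [1,36,-31.5,0,0,0,0.147]
    - [1,36,-31.5,0,0,0,0.147]
    - [1,36,-31.5,0,0,0,0.147]
    - [1,36,-31.5,0,0,0,0.147]
    - [1,36,-31.5,0,0,0,0.147]
    - [1,36,-31.5,0,0,0,0.147]
    - [1,36,-31.5,0,0,0,0.147]
  newtons: 40

```text
time: 2.3
position: [527.8, 324.5, 231.4]
ee_rot: [0.0, -0.384, 0.923, 0.0]
contact_force: [0.9, -0.2, 0.4]
gripper_width: 85.4
gripper_force: 0.0
```

Run:
```python
from h import *
for n in("wrist","scene"):
    c=camera(n)
    im=c["image"].astype(int); m=(im[...,2]>110)&(im[...,1]<60)&(im[...,0]<60)
    k,l,s,ce=cv2.connectedComponentsWithStats(m.astype(np.uint8))
    for i in range(1,k):
        if s[i,4]>25: print(n,s[i],ce[i],np.round(atz(c,ce[i],150),1))
    print([(round(o["confidence"],2),np.round(o["point"]),np.round(atz(c,o["point"],150))) for o in outline_of(c,"damper_knob")[:2]], proj(c,[[527,325,150],[527,325,167]]))
    if n=="wrist": cv2.imwrite("pics/w1.png",c["image"])
```

```text
wrist [ 251  193   56   60 1325] [277.67396226 219.16377358] [530.9 347.9 150. ]
[(0.97, array([281., 223.]), array([531., 352., 150.]))] [[260.22613138 195.40257009]
 [260.20093154 202.44209247]]
[(0.45, array([358., 219.]), array([557., 347., 150.]))] [[350.7864486  209.92348104]
 [352.06642554 206.19134379]]
```

View pics/w1.png

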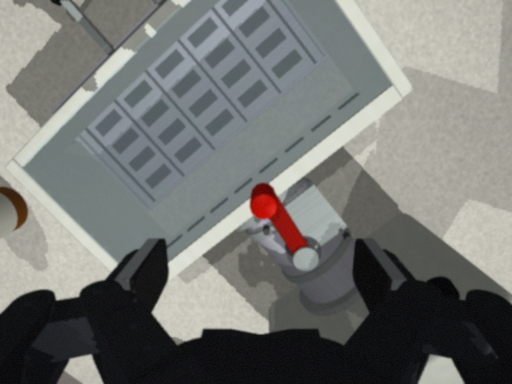

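Wrist view: knob top at (264,207), within about 4 mm of where I predicted. Descending, then gripping.

Emit:
carry_out:
  commands:
    - [1,0,1,-30,0,0,0]
    - [1,0,2,-40,0,0,0]
    - [1,0,0,-24,0,0,0]
    - [1,0,0,0,0,0,0]
    - [0,0,0,0,0,0,0]
    - [0,0,0,0,0,0,0]
    - [0,0,0,0,0,0,0]
    - [0,0,0,0,0,0,0]
  newtons: 30

```text
time: 3.5
position: [527.0, 328.5, 138.0]
ee_rot: [0.0, -0.382, 0.924, -0.0]
contact_force: [-0.2, -1.8, 4.7]
gripper_width: 19.3
gripper_force: 29.6
```

Emit:
carry_out:
  commands:
    - [0,0,0,0,0,0,0]
    - [0,0,0,0,0,0,0]

```text
time: 3.75
position: [527.0, 328.5, 138.0]
ee_rot: [0.0, -0.382, 0.924, -0.0]
contact_force: [-1.4, -2.4, 5.8]
gripper_width: 19.4
gripper_force: 29.7
```

Emit:
carry_out:
  commands:
    - [0,-12.2,3.4,0,0,0,0]
    - [0,-11.4,6.3,0,0,0,0]
    - [0,-9.9,8.3,0,0,0,0]
    - [0,-8.3,9.9,0,0,0,0]
    - [0,-6.2,11.4,0,0,0,0]
    - [0,-4.2,12.2,0,0,0,0]
    - [0,-1.7,11,0,0,0,0]
    - [0,0,0,0,0,0,0]

```text
time: 4.75
position: [472.5, 391.0, 137.3]
ee_rot: [-0.0, -0.382, 0.924, -0.0]
contact_force: [-1.4, -2.7, 3.9]
gripper_width: 19.4
gripper_force: 30.3
```

Emit:
carry_out:
  commands:
    - [0,0,7,0,0,0,0]
    - [0,0.5,7,0,0,0,0]
    - [0,0,0,0,0,0,0]

```text
time: 5.12
position: [473.2, 402.1, 137.2]
ee_rot: [-0.002, -0.382, 0.924, -0.002]
contact_force: [0.2, -15.4, 7.4]
gripper_width: 19.0
gripper_force: 31.0
```

Hit the shut stop, right where the dryer fit predicted. Releasing and moving to the tray handle.

Emit:
carry_out:
  commands:
    - [1,0,-2,0,0,0,0]
    - [1,0,0,0,0,0,0]
    - [1,0,0,0,0,0,0]
    - [1,0,0,30,0,0,0]
    - [1,0,0,30,0,0,0]
    - [1,2,-18,10,0,0,-0.1]
    - [1,4,-40,0,0,0,-0.11]
    - [1,4,-40,0,0,0,-0.11]

```text
time: 6.12
position: [483.2, 304.6, 207.5]
ee_rot: [0.0, -0.229, 0.973, 0.0]
contact_force: [0.9, -0.3, 0.3]
gripper_width: 85.4
gripper_force: 0.0
```

Emit:
carry_out:
  commands:
    - [1,4,-42,0,0,0,-0.11]
    - [1,4,-42,0,0,0,-0.11]
    - [1,4,-42,0,0,0,-0.11]
    - [1,4,-42,0,0,0,-0.11]
    - [1,5,-42,-20,0,0,-0.12]
    - [1,5,-41,-60,0,0,0]
    - [1,0,0,0,0,0,0]

```text
time: 7.0
position: [506.2, 58.0, 132.8]
ee_rot: [-0.003, 0.049, 0.999, -0.001]
contact_force: [-0.6, -0.7, 0.1]
gripper_width: 85.4
gripper_force: 0.0
```

Run:
```python
from h import *
s=sense();print(s["position"],s["ee_rot"])
c=camera("top")
print([(round(o["confidence"],2),o["point"],np.round(atz(c,o["point"],25),1)) for o in outline_of(c,"tray_handle")[:2]])
print(proj(c,[[473,402,165]]))
i=c["image"]; a=cv2.resize(i[115:235,100:260],(640,480),interpolation=cv2.INTER_CUBIC); b=cv2.resize(camera("wrist")["image"],None,fx=1,fy=1)
cv2.imwrite("pics/t2.png",np.vstack([cv2.resize(a,(400,300)),cv2.resize(b,(400,300))]))
```

```text
[506.18439946  57.9986338  132.80702759] [-2.91421152e-03  4.91448370e-02  9.98787275e-01 -5.21748755e-04]
[]
[[113.89788877 198.91545291]]
```

View pics/t2.png

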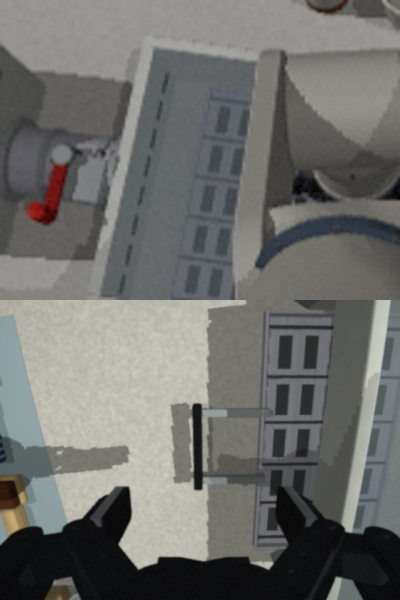

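The damper lever is now across the duct. In the wrist view the handle bar sits at about (253,187). Checking that against the estimate.

Run:
```python
from h import *
c=camera("wrist")
for p in[(198,105),(198,189),(198,147),(266,109),(261,248)]: print(atz(c,np.array(p)*1.28,28 if p[0]==198 else 12).round(1))
```

```text
[465.7  60.1  28. ]
[558.6  50.6  28. ]
[509.9  55.6  28. ]
[478.5 133.1  12. ]
[657.9 122.5  12. ]
```

Emit:
carry_out:
  commands:
    - [1,3,-2,-50,0,0,0]
    - [1,2,-2,-50,0,0,0]
    - [1,0,0,-25,0,0,0]
    - [0,0,0,0,0,0,0]
    - [0,0,0,0,0,0,0]
    - [0,0,0,0,0,0,0]
    - [0,0,0,0,0,0,0]
    - [0,0,0,0,0,0,0]
  newtons: 50

```text
time: 8.2
position: [514.3, 55.9, 11.7]
ee_rot: [0.001, 0.048, 0.999, 0.0]
contact_force: [-0.1, -1.5, 7.2]
gripper_width: 8.6
gripper_force: 51.4
```

Emit:
carry_out:
  commands:
    - [0,0,0,0,0,0,0]
    - [0,-1,-11,0,0,0,0]
    - [0,-2,-20,0,0,0,0]
    - [0,-2,-20,0,0,0,0]
    - [0,-2,-24,0,0,0,0]
    - [0,-2,-24,0,0,0,0]
    - [0,-2,-24,0,0,0,0]
    - [0,-2,-20,0,0,0,0]

```text
time: 9.2
position: [501.3, -87.4, 11.6]
ee_rot: [0.001, 0.048, 0.999, 0.0]
contact_force: [-0.2, 5.2, 5.5]
gripper_width: 9.0
gripper_force: 51.2
```

Emit:
carry_out:
  commands:
    - [1,0,0,0,0,0,0]
    - [1,0,0,0,0,0,0]
    - [1,0,0,0,0,0,0]
    - [1,0,0,40,0,0,0]
    - [1,0,0,50,0,0,0]
    - [1,-18,-32,50,0,0,0.045]
    - [1,-20,-36,20,0,0,0]
    - [1,-20,-35,0,0,0,0]
  newtons: 40

```text
time: 10.2
position: [443.3, -190.9, 172.9]
ee_rot: [0.002, 0.025, 1.0, -0.001]
contact_force: [-0.8, -0.0, -0.1]
gripper_width: 85.2
gripper_force: 0.0
```

Run:
```python
from h import *
s=sense();print(s["position"],s["ee_rot"])
w=camera("wrist");cv2.imwrite("pics/w3.png",w["image"])
t=camera("top");cv2.imwrite("pics/t3.png",cv2.resize(t["image"][110:300,180:436],(768,570)))
for c,n in((w,"wrist"),(t,"top")):
  for k in("slicker","tray","flea_comb"):
    for o in outline_of(c,k)[:1]:
        ys,xs=np.nonzero(o["region"]);r=cv2.minAreaRect(np.c_[xs,ys].astype(np.float32))
        b=np.array([atz(c,p,15)[:2] for p in cv2.boxPoints(r)]).round(); print(n,k,round(o["confidence"],2),atz(c,r[0],18).round(1),b.tolist())
```

```text
[ 443.28378232 -190.89386254  172.87480586] [ 1.87259347e-03  2.46901899e-02  9.99693097e-01 -7.74630436e-04]
wrist slicker 0.62 [ 442.5 -187.2   18. ] [[380.0, -203.0], [382.0, -166.0], [514.0, -170.0], [512.0, -211.0]]
wrist tray 0.62 [471.7 -17.1  18. ] [[364.0, -98.0], [369.0, 51.0], [611.0, 95.0], [597.0, -90.0]]
wrist flea_comb 0.88 [ 433.5 -286.8   18. ] [[374.0, -304.0], [372.0, -268.0], [501.0, -270.0], [503.0, -310.0]]
top tray 0.63 [ 629.5 -392.2   18. ] [[649.0, -376.0], [657.0, -400.0], [612.0, -411.0], [604.0, -387.0]]
top flea_comb 0.68 [ 429.3 -292.7   18. ] [[448.0, -280.0], [450.0, -307.0], [411.0, -307.0], [410.0, -280.0]]
```

View pics/t3.png

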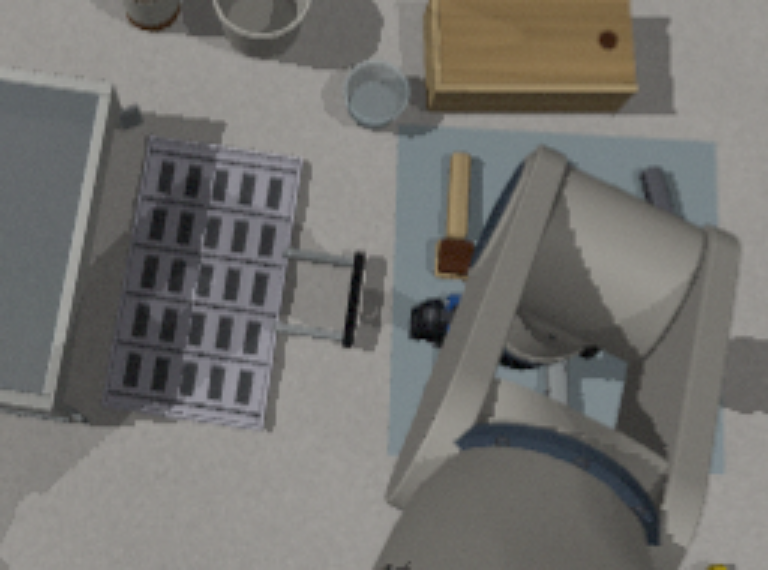

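View pics/w3.png

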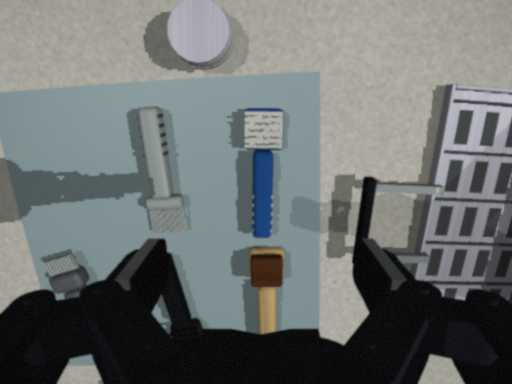

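The tray is clear of the hood in the top crop, with corners (148,138), (302,158), (266,430), (108,405). The wrist view shows the slicker at (262,108–237) and the flea comb at (150–167,110–230).

Run:
```python
from h import *
t=camera("top");w=camera("wrist")
C=np.array([atz(t,[180+(x+.5)/3-.5,110+(y+.5)/3-.5],12)[:2] for x,y in[(148,138),(302,158),(266,430),(108,405)]])
print(C.round(1).tolist(),C.mean(0).round(1))
for a,b in((0,1),(3,2),(2,1),(3,0)):
    d=C[b]-C[a];print(np.linalg.norm(d).round(1),np.degrees(np.arctan2(d[1],d[0])).round(2))
H=[atz(t,[180+(x+.5)/3-.5,110+(y+.5)/3-.5],28)[:2] for x,y in[(360,254),(349,345)]];print("handle",np.mean(H,0))
for n,h,q in(("slick",(263,108),(262,237)),("flea",(169,232),(149,108))):
    h,q=atz(w,h,18),atz(w,q,18);d=h-q;print(n,((h+q)/2).round(1),np.linalg.norm(d).round(1),np.degrees(np.arctan2(d[1],d[0])).round(1))
```

```text
[[655.3, 126.0], [642.9, -32.8], [365.9, -11.0], [381.3, 144.5]] [511.3  56.7]
159.3 -94.48
156.2 -95.65
277.8 -4.52
274.6 -3.87
handle [496.90092262 -90.79981546]
slick [ 444.  -186.4   18. ] 128.2 176.8
flea [ 436.1 -286.4   18. ] 123.8 1.4
```

Emit:
carry_out:
  commands:
    - [1,0.5,2,-60,0,0,0]
    - [1,0.5,2,-60,0,0,0]
    - [1,0,0,-40,0,0,0]
    - [1,0,0,-11,0,0,0]
    - [0,0,0,0,0,0,0]
    - [0,0,0,0,0,0,0]
    - [0,0,0,0,0,0,0]
    - [0,0,0,0,0,0,0]
  newtons: 45

```text
time: 11.7
position: [444.4, -186.4, 1.1]
ee_rot: [0.001, 0.025, 1.0, -0.0]
contact_force: [-0.0, 0.1, 7.6]
gripper_width: 18.9
gripper_force: 44.0
```

Emit:
carry_out:
  commands:
    - [0,0,0,0,0,0,0]
    - [0,0,0,40,0,0,0]
    - [0,0,0,50,0,0,0]
    - [0,3,30,20,0,0,-0.16]
    - [0,3,40,0,0,0,-0.16]
    - [0,3,40,0,0,0,-0.16]
    - [0,3,40,0,0,0,-0.16]
    - [0,2,30,0,0,0,-0.16]

```text
time: 12.7
position: [457.6, -4.6, 110.4]
ee_rot: [0.0, 0.415, 0.91, 0.0]
contact_force: [1.8, 0.2, -1.2]
gripper_width: 19.3
gripper_force: 44.7
```

Emit:
carry_out:
  commands:
    - [0,2,20,0,0,0,-0.16]
    - [0,2,20,0,0,0,-0.16]
    - [0,2,20,0,0,0,-0.16]
    - [0,1,12,0,0,0,-0.16]
    - [0,0,0,0,0,0,-0.16]
    - [0,0,0,0,0,0,0]

```text
time: 13.45
position: [464.5, 66.1, 110.2]
ee_rot: [0.0, 0.734, 0.679, 0.0]
contact_force: [0.1, -0.4, -0.9]
gripper_width: 19.0
gripper_force: 44.7
```

```bash
cat >> h.py <<'E'
def tray(c,O,yaw,im):
    a=np.radians(yaw);d=np.array([np.cos(a),np.sin(a)]);y=np.array([-d[1],d[0]])
    W=lambda x,v,z:[*(np.array(O)+x*d+v*y),z]
    for v in(-140,-125,-75,-25,25,75,125,140):
        z=12 if abs(v)==140 else 8
        p=proj(c,[W(-76,v,z),W(76,v,z)]).round().astype(int); cv2.line(im,p[0].tolist(),p[1].tolist(),(0,0,255),1)
    for x in(-80,80):
        p=proj(c,[W(x,-140,12),W(x,140,12)]).round().astype(int); cv2.line(im,p[0].tolist(),p[1].tolist(),(0,255,0),1)
E
python3 - <<'E'
from h import *
w=camera("wrist");im=w["image"].copy();tray(w,(514.5,60.2),85,im)
cv2.imwrite("pics/w4.png",cv2.resize(im,(800,600)))
E
```

```text
(no output)
```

View pics/w4.png

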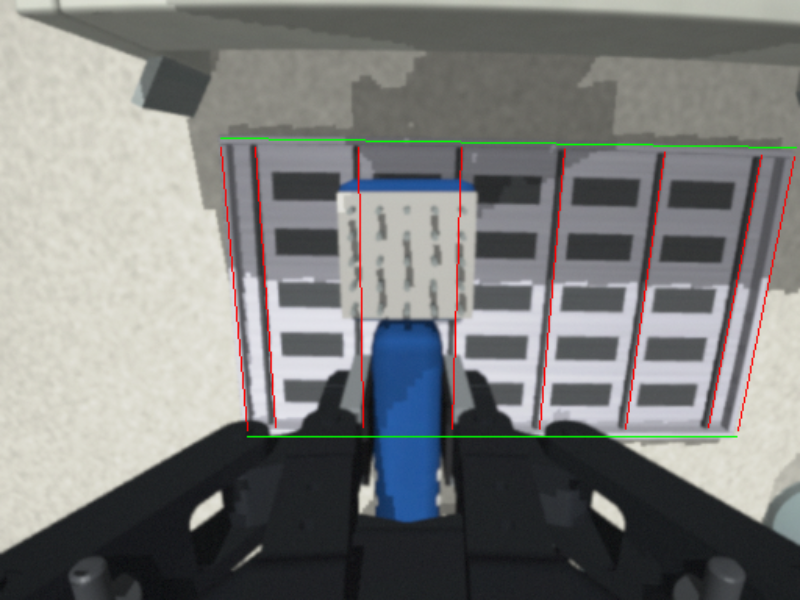

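The overlay matches to within about 1–2 mm, and the slicker head at (407,250) lines up with its lane. Placing it.

Emit:
carry_out:
  commands:
    - [0,-0.8,-3,-40,0,0,0]
    - [0,0,0,-40,0,0,0]
    - [0,0,0,-15,0,0,0]
    - [0,0,0,-10,0,0,0]
    - [0,0,0,0,0,0,0]

```text
time: 14.12
position: [464.4, 63.0, 5.2]
ee_rot: [0.0, 0.734, 0.679, 0.0]
contact_force: [1.0, 0.4, -1.0]
gripper_width: 19.2
gripper_force: 45.8
```

Emit:
carry_out:
  commands:
    - [0.4,0,0,0,0,0,0]
    - [0.4,0,0,0,0,0,0]
    - [0.4,0,0,0,0,0,0]
    - [0.4,0,0,30,0,0,0]
    - [0.4,0,0,50,0,0,0]
    - [1,0,-10,40,0,0,0]
    - [1,-2,-40,0,0,0,-0.16]
    - [1,-4,-45,0,0,0,-0.16]

```text
time: 15.12
position: [458.3, -32.7, 125.8]
ee_rot: [0.001, 0.834, 0.551, 0.001]
contact_force: [0.9, -0.1, -0.6]
gripper_width: 84.8
gripper_force: 0.0
```

Emit:
carry_out:
  commands:
    - [1,-3,-40,10,0,0,-0.164]
    - [1,-3,-40,10,0,0,-0.164]
    - [1,-3,-40,5,0,0,-0.164]
    - [1,-3,-40,0,0,0,-0.164]
    - [1,-3,-40,0,0,0,-0.164]
    - [1,-3,-35,0,0,0,-0.164]
    - [1,-3,-20,0,0,0,-0.161]
    - [1,0,0,0,0,0,0]

```text
time: 16.12
position: [436.5, -288.1, 149.8]
ee_rot: [0.0, 1.0, 0.012, 0.0]
contact_force: [-1.2, 1.8, -0.6]
gripper_width: 85.7
gripper_force: 0.0
```

```bash
cat > look.py <<'E'
from h import *; import sys
s=sense();print(s["position"].round(1),"tooly",np.degrees(2*np.arctan2(s["ee_rot"][2],s["ee_rot"][1])-np.pi/2).round(1))
w=camera("wrist");cv2.imwrite("pics/"+sys.argv[1],w["image"])
for n in sys.argv[2:]:
  for o in outline_of(w,n)[:2]:
    ys,xs=np.nonzero(o["region"]);P=np.array([atz(w,p,20)[:2] for p in np.c_[xs,ys]])
    r=cv2.minAreaRect(P.astype(np.float32));b=cv2.boxPoints(r)
    e=max((b[1]-b[0],b[2]-b[1]),key=np.linalg.norm)
    v=P.mean(0)-r[0]
    if e@v<0:e=-e
    print(n,round(o["confidence"],2),np.round(r[0],1),np.round(r[1],0),"ang",np.degrees(np.arctan2(e[1],e[0])).round(1),[xs.min(),xs.max(),ys.min(),ys.max()])
E
python3 look.py w5.png flea_comb silicone_brush rake bamboo_brush
```

```text
[ 436.5 -288.1  149.8] tooly -88.6
silicone_brush 0.57 [ 556.3 -298.9] [56. 20.] ang 8.8 [np.int64(261), np.int64(292), np.int64(0), np.int64(72)]
rake 0.61 [ 556.5 -409.1] [64. 42.] ang -173.6 [np.int64(387), np.int64(437), np.int64(0), np.int64(83)]
bamboo_brush 0.98 [ 553.9 -190.9] [55. 42.] ang -180.0 [np.int64(119), np.int64(171), np.int64(0), np.int64(72)]
```

View pics/w5.png

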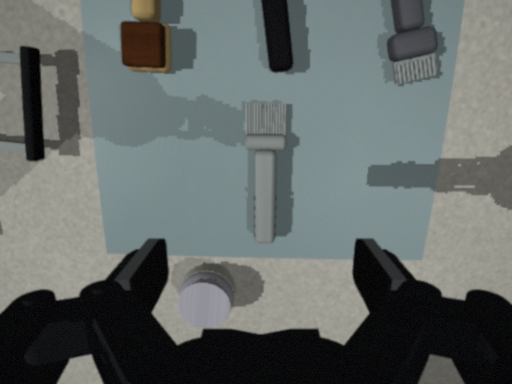

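Run:
```python
from h import *
w=camera("wrist")
h,t=atz(w,(266,101),18),atz(w,(264,242),18);d=h-t;print((h+t)/2,np.linalg.norm(d),np.degrees(np.arctan2(d[1],d[0])), atz(w,(205,300),35))
```

```text
[ 440.0796899  -289.71392379   18.        ] 130.251133101169 1.056271513041342 [ 320.48147803 -235.8862155    35.        ]
```

Emit:
carry_out:
  commands:
    - [1,2,-1,-50,0,0,0]
    - [1,1.5,-0.6,-50,0,0,0]
    - [1,0,0,-35,0,0,0]
    - [1,0,0,-14,0,0,0]
    - [0,0,0,0,0,0,0]
    - [0,0,0,0,0,0,0]
    - [0,0,0,0,0,0,0]
    - [0,0,0,0,0,0,0]

```text
time: 17.42
position: [441.0, -289.2, 2.0]
ee_rot: [0.001, 1.0, 0.013, 0.001]
contact_force: [-0.7, 0.2, 5.1]
gripper_width: 19.4
gripper_force: 44.1
```

Emit:
carry_out:
  commands:
    - [0,0,0,0,0,0,0]
    - [0,0,0,40,0,0,0]
    - [0,0,0,50,0,0,0]
    - [0,-2,30,20,0,0,0.162]
    - [0,-3,45,0,0,0,0.162]
    - [0,-3,45,0,0,0,0.162]
    - [0,-3,45,0,0,0,0.162]
    - [0,-3,45,0,0,0,0.162]

```text
time: 18.42
position: [426.2, -77.4, 111.4]
ee_rot: [0.0, 0.913, 0.408, 0.001]
contact_force: [0.0, -0.6, -1.1]
gripper_width: 18.9
gripper_force: 44.3
```

Emit:
carry_out:
  commands:
    - [0,-3,45,0,0,0,0.162]
    - [0,-3,40,0,0,0,0.162]
    - [0,-3,40,0,0,0,0.162]
    - [0,-3,22,0,0,0,0.162]
    - [0,0,0,0,0,0,0]
    - [0,0,0,0,0,0,0]

```text
time: 19.18
position: [414.3, 68.0, 111.1]
ee_rot: [0.0, 0.738, 0.675, 0.0]
contact_force: [0.3, -0.8, -1.1]
gripper_width: 18.9
gripper_force: 44.3
```

Run:
```python
from h import *
s=sense();print(s["position"].round(1),"tooly",np.degrees(2*np.arctan2(s["ee_rot"][2],s["ee_rot"][1])-np.pi/2).round(1))
w=camera("wrist");im=w["image"].copy();tray(w,(513.5,58.5),85,im)
cv2.imwrite("pics/w6.png",cv2.resize(im,(640,480)))
```

```text
[414.3  68.  111.1] tooly -5.1
```

View pics/w6.png

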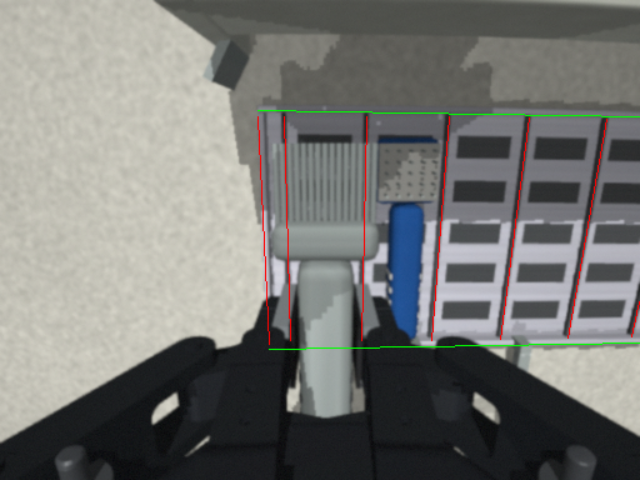

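The slicker lies in its lane, and the comb is aligned over the +100 lane. Lowering it.

Emit:
carry_out:
  commands:
    - [0,0,-1,-40,0,0,0]
    - [0,0,0,-40,0,0,0]
    - [0,0,0,-15,0,0,0]
    - [0,0,0,-10,0,0,0]
    - [0,0,0,0,0,0,0]

```text
time: 19.85
position: [414.4, 66.8, 5.6]
ee_rot: [-0.0, 0.738, 0.675, -0.0]
contact_force: [-0.5, 0.2, 0.0]
gripper_width: 19.4
gripper_force: 46.2
```

Emit:
carry_out:
  commands:
    - [0.37,0,0,0,0,0,0]
    - [0.37,0,0,0,0,0,0]
    - [0.37,0,0,0,0,0,0]
    - [0.37,0,0,30,0,0,0]
    - [0.37,0,0,50,0,0,0]
    - [1,5,-20,40,0,0,-0.15]
    - [1,20,-45,10,0,0,-0.16]
    - [1,25,-45,0,0,0,-0.16]

```text
time: 20.85
position: [465.6, -43.7, 137.6]
ee_rot: [0.001, 0.875, 0.484, 0.002]
contact_force: [0.5, 0.7, 0.1]
gripper_width: 83.5
gripper_force: 0.0
```

Emit:
carry_out:
  commands:
    - [1,18,-40,12,0,0,-0.144]
    - [1,20,-40,0,0,0,-0.144]
    - [1,20,-40,0,0,0,-0.144]
    - [1,20,-40,0,0,0,-0.144]
    - [1,20,-40,0,0,0,-0.144]
    - [1,18,-35,0,0,0,-0.144]
    - [1,8,-12,0,0,0,0]
    - [1,0,0,0,0,0,0]

```text
time: 21.85
position: [588.2, -289.6, 147.5]
ee_rot: [-0.0, 0.997, 0.076, -0.0]
contact_force: [-0.1, 0.2, -0.7]
gripper_width: 85.0
gripper_force: 0.0
```

```bash
python3 look.py w7.png silicone_brush rake
```

```text
[ 588.2 -289.6  147.5] tooly -81.3
silicone_brush 0.86 [ 594.3 -290.5] [130.  38.] ang 5.5 [np.int64(244), np.int64(289), np.int64(99), np.int64(241)]
rake 0.84 [ 590.7 -399. ] [130.  40.] ang 16.1 [np.int64(360), np.int64(402), np.int64(124), np.int64(257)]
rake 0.6 [ 593.3 -192.4] [ 41. 129.] ang 177.9 [np.int64(125), np.int64(174), np.int64(82), np.int64(227)]
```

View pics/w7.png

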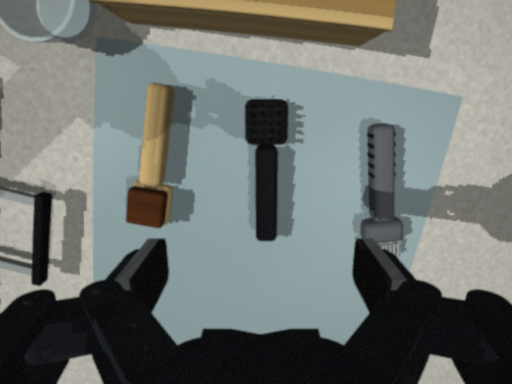

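Emit:
carry_out:
  commands:
    - [1,3,-0.5,-50,0,0,0]
    - [1,3,-0.5,-50,0,0,0]
    - [1,0,0,-33,0,0,0]
    - [1,0,0,-13,0,0,0]
    - [0,0,0,0,0,0,0]
    - [0,0,0,0,0,0,0]
    - [0,0,0,0,0,0,0]
    - [0,0,0,0,0,0,0]

```text
time: 23.0
position: [595.1, -291.1, 3.2]
ee_rot: [0.001, 0.997, 0.075, 0.001]
contact_force: [-1.1, 0.8, 2.9]
gripper_width: 19.0
gripper_force: 45.5
```

Emit:
carry_out:
  commands:
    - [0,0,0,0,0,0,0]
    - [0,0,0,40,0,0,0]
    - [0,0,0,50,0,0,0]
    - [0,-3,30,20,0,0,0.148]
    - [0,-4,45,0,0,0,0.148]
    - [0,-4,45,0,0,0,0.148]
    - [0,-4,45,0,0,0,0.148]
    - [0,-4,45,0,0,0,0.148]

```text
time: 24.0
position: [575.0, -79.3, 112.2]
ee_rot: [0.0, 0.902, 0.432, 0.0]
contact_force: [1.1, 0.5, -1.4]
gripper_width: 18.9
gripper_force: 44.9
```

Emit:
carry_out:
  commands:
    - [0,-4,45,0,0,0,0.148]
    - [0,-4,40,0,0,0,0.148]
    - [0,-4,35,0,0,0,0.148]
    - [0,0,14,0,0,0,0.148]
    - [0,0,0,0,0,0,0]
    - [0,0,0,0,0,0,0]

```text
time: 24.75
position: [563.3, 52.8, 111.9]
ee_rot: [0.0, 0.739, 0.674, -0.0]
contact_force: [0.2, 0.2, -1.3]
gripper_width: 19.2
gripper_force: 44.9
```

Run:
```python
from h import *
s=sense();print(s["position"].round(1),"tooly",np.degrees(2*np.arctan2(s["ee_rot"][2],s["ee_rot"][1])-np.pi/2).round(1))
w=camera("wrist");im=w["image"].copy();tray(w,(513.5,58.5),85,im)
cv2.imwrite("pics/w8.png",cv2.resize(im,(640,480)))
```

```text
[563.3  52.8 111.9] tooly -5.3
```

View pics/w8.png

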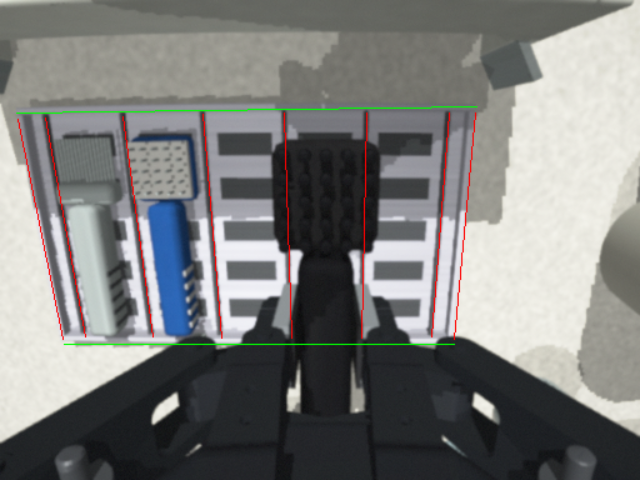

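Flea comb and slicker lie flat in their lanes, and the silicone brush is aligned over the -50 lane. Lowering it.

Emit:
carry_out:
  commands:
    - [0,0,1,-40,0,0,0]
    - [0,0,0,-40,0,0,0]
    - [0,0,0,-15,0,0,0]
    - [0,0,0,-10,0,0,0]
    - [0,0,0,0,0,0,0]

```text
time: 25.42
position: [564.0, 54.1, 7.4]
ee_rot: [0.0, 0.738, 0.675, 0.0]
contact_force: [0.5, -0.4, -1.1]
gripper_width: 18.8
gripper_force: 46.1
```

Emit:
carry_out:
  commands:
    - [0.37,0,0,0,0,0,0]
    - [0.37,0,0,0,0,0,0]
    - [0.37,0,0,0,0,0,0]
    - [0.37,0,0,30,0,0,0]
    - [0.37,0,0,50,0,0,0]
    - [1,0,-20,40,0,0,0.16]
    - [1,3,-45,10,0,0,0.17]
    - [1,3,-45,0,0,0,0.17]

```text
time: 26.42
position: [570.2, -56.6, 138.6]
ee_rot: [0.001, 0.545, 0.838, 0.001]
contact_force: [0.8, -0.1, -0.4]
gripper_width: 83.7
gripper_force: 0.0
```

Emit:
carry_out:
  commands:
    - [1,2,-40,10,0,0,0.157]
    - [1,2,-40,0,0,0,0.157]
    - [1,2,-40,0,0,0,0.157]
    - [1,2,-40,0,0,0,0.157]
    - [1,2,-40,0,0,0,0.157]
    - [1,2,-40,0,0,0,0.157]
    - [1,2,-40,0,0,0,0.157]
    - [1,2,-40,0,0,0,0.157]

```text
time: 27.42
position: [585.1, -376.9, 146.9]
ee_rot: [0.0, -0.051, 0.999, 0.0]
contact_force: [0.8, -0.6, -0.5]
gripper_width: 85.3
gripper_force: 0.0
```

Emit:
carry_out:
  commands:
    - [1,4,-24,0,0,0,0.157]
    - [1,0,0,0,0,0,0]

```text
time: 27.68
position: [589.1, -401.1, 146.6]
ee_rot: [0.0, -0.125, 0.992, -0.0]
contact_force: [0.5, 0.2, -0.5]
gripper_width: 85.4
gripper_force: 0.0
```

```bash
cat >> look.py <<'E'
    # handle-only axis: PCA of points on the tail half
    u=e/np.linalg.norm(e);q=P[((P-r[0])@u)<20]
    k=cv2.fitLine(q.astype(np.float32),cv2.DIST_L2,0,.01,.01).ravel();print("  handle axis",np.degrees(np.arctan2(k[1],k[0])).round(1),"ends",((P-r[0])@u).min().round(1),((P-r[0])@u).max().round(1), "line pt",(k[2:]+k[:2]*((r[0]-k[2:])@k[:2])).round(1))
E
python3 look.py w9.png rake
```

```text
[ 589.1 -401.1  146.6] tooly 104.4
rake 0.93 [ 589.4 -403.1] [128.  36.] ang -165.6 [np.int64(236), np.int64(278), np.int64(107), np.int64(247)]
  handle axis 14.8 ends -64.0 64.0 line pt [ 589.3 -402.7]
```

Emit:
carry_out:
  commands:
    - [1,0,-1,-50,0,0,0]
    - [1,0,-0.5,-50,0,0,0]
    - [1,0,0,-33,0,0,0]
    - [1,0,0,-12,0,0,0]
    - [0,0,0,0,0,0,0]
    - [0,0,0,0,0,0,0]
    - [0,0,0,0,0,0,0]
    - [0,0,0,0,0,0,0]

```text
time: 28.78
position: [590.0, -401.7, 3.3]
ee_rot: [0.001, -0.126, 0.992, -0.001]
contact_force: [-0.6, 0.5, 5.5]
gripper_width: 18.9
gripper_force: 45.8
```

Emit:
carry_out:
  commands:
    - [0,0,0,0,0,0,0]
    - [0,0,0,40,0,0,0]
    - [0,0,0,50,0,0,0]
    - [0,2,30,25,0,0,-0.159]
    - [0,2,40,0,0,0,-0.159]
    - [0,2,40,0,0,0,-0.159]
    - [0,2,40,0,0,0,-0.159]
    - [0,2,40,0,0,0,-0.159]

```text
time: 29.78
position: [599.1, -209.9, 117.1]
ee_rot: [0.0, 0.27, 0.963, 0.0]
contact_force: [-0.6, -0.3, -1.0]
gripper_width: 18.9
gripper_force: 45.0
```

Emit:
carry_out:
  commands:
    - [0,2,40,0,0,0,-0.159]
    - [0,2,40,0,0,0,-0.159]
    - [0,2,40,0,0,0,-0.159]
    - [0,2,40,0,0,0,-0.159]
    - [0,2,40,0,0,0,-0.159]
    - [0,2,36,0,0,0,-0.159]
    - [0,2,26,0,0,0,-0.159]
    - [0,0,0,0,0,0,0]

```text
time: 30.78
position: [613.3, 52.5, 117.1]
ee_rot: [0.0, 0.736, 0.677, 0.0]
contact_force: [0.7, -0.1, -0.5]
gripper_width: 18.9
gripper_force: 45.0
```

Run:
```python
from h import *
s=sense();print(s["position"].round(1),"tooly",np.degrees(2*np.arctan2(s["ee_rot"][2],s["ee_rot"][1])-np.pi/2).round(1),s["gripper_width"])
w=camera("wrist");im=w["image"].copy();tray(w,(513.5,58.5),85,im)
cv2.imwrite("pics/w10.png",cv2.resize(im,(640,480)))
o=outline_of(w,"rake")[0];ys,xs=np.nonzero(o["region"]);print(o["confidence"],xs.min(),xs.max(),ys.min(),ys.max())
a=np.radians(85);d=np.array([np.cos(a),np.sin(a)]);y=np.array([-d[1],d[0]])
for n in("flea_comb","slicker","silicone_brush"):
  for o in outline_of(w,n)[:1]:
    ys,xs=np.nonzero(o["region"]);P=np.array([atz(w,p,22)[:2] for p in np.c_[xs,ys]])-[513.5,58.5]
    print(n,o["confidence"],"tray x",(P@d).min().round(),(P@d).max().round(),"y",(P@y).min().round(),(P@y).max().round())
```

```text
[613.3  52.5 117.1] tooly -4.7 18.929399895924217
0.61 216 305 110 333
flea_comb 0.97 tray x -67.0 64.0 y 71.0 112.0
slicker 0.7 tray x -66.0 64.0 y 24.0 69.0
silicone_brush 0.75 tray x -65.0 66.0 y -69.0 -34.0
```

Emit:
carry_out:
  commands:
    - [0,0,-2.5,-40,0,0,0]
    - [0,0,0,-40,0,0,0]
    - [0,0,0,-20,0,0,0]
    - [0,0,0,-10.5,0,0,0]
    - [0,0,0,0,0,0,0]

```text
time: 31.65
position: [614.0, 48.1, 7.1]
ee_rot: [0.0, 0.736, 0.677, 0.0]
contact_force: [1.6, 0.3, -0.9]
gripper_width: 18.6
gripper_force: 46.8
```

Emit:
carry_out:
  commands:
    - [0.37,0,0,0,0,0,0]
    - [0.37,0,0,0,0,0,0]
    - [0.37,0,0,0,0,0,0]
    - [0.37,0,0,30,0,0,0]
    - [0.37,0,0,50,0,0,0]
    - [1,-10,-14,40,0,0,0.156]
    - [1,-12,-16,0,0,0,0.156]
    - [1,-12,-16,0,0,0,0.156]

```text
time: 32.65
position: [579.3, 2.0, 127.1]
ee_rot: [0.001, 0.557, 0.831, 0.0]
contact_force: [0.0, -0.6, 0.6]
gripper_width: 83.2
gripper_force: 0.0
```

Emit:
carry_out:
  commands:
    - [1,-12,-16,0,0,0,0.156]
    - [1,-12,-16,0,0,0,0.156]
    - [1,-12,-16,0,0,0,0.156]
    - [1,-12,-16,0,0,0,0.156]
    - [1,-12,-16,0,0,0,0.156]
    - [1,-12,-10,0,0,0,0.156]
    - [1,-6.5,-4,0,0,0,0.156]
    - [1,0,0,0,0,0,0]

```text
time: 33.65
position: [500.4, -91.8, 126.3]
ee_rot: [-0.0, 0.048, 0.999, -0.0]
contact_force: [0.9, 0.4, 0.6]
gripper_width: 85.2
gripper_force: 0.0
```

Run:
```python
from h import *
s=sense();print(s["position"].round(1),"tooly",np.degrees(2*np.arctan2(s["ee_rot"][2],s["ee_rot"][1])-np.pi/2).round(1))
w=camera("wrist");t=camera("top")
im=w["image"]; m=cv2.cvtColor(im,cv2.COLOR_BGR2GRAY)
a=np.radians(85);d=np.array([np.cos(a),np.sin(a)]);y=np.array([-d[1],d[0]])
O=np.array([513.5,58.5])
p=proj(w,[[*(O-150*d),28],[*(O-150*d+44*y),28],[*(O-150*d-44*y),28]]).round().astype(int)
for q in p: cv2.circle(im,q.tolist(),3,(0,0,255),1)
T=cv2.resize(t["image"][140:270,180:330],(450,390),interpolation=cv2.INTER_CUBIC)
cv2.imwrite("pics/f.png",np.hstack([T,cv2.resize(im,(350,390))]))
```

```text
[500.4 -91.8 126.3] tooly 84.5
```

View pics/f.png

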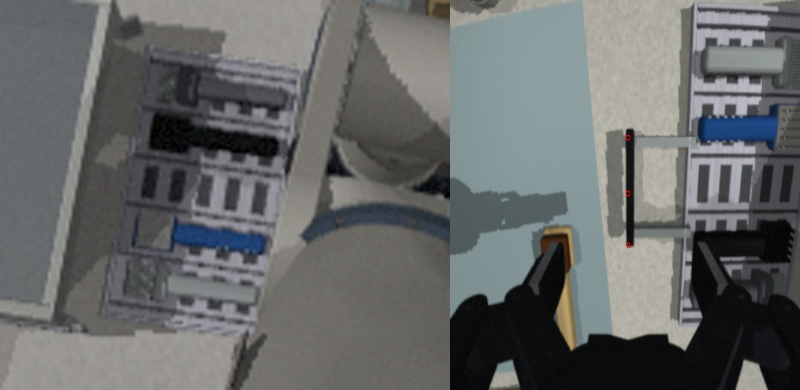

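All four tools lie in their lanes with heads towards the dryer, and the handle is where predicted. Gripping it and sliding the tray in.

Emit:
carry_out:
  commands:
    - [1,0,0.5,-40,0,0,0]
    - [1,0,0,-40,0,0,0]
    - [1,0,0,-25,0,0,0]
    - [1,0,0,-11,0,0,0]
    - [0,0,0,0,0,0,0]
    - [0,0,0,0,0,0,0]
    - [0,0,0,0,0,0,0]
    - [0,0,0,0,0,0,0]
  newtons: 60

```text
time: 34.75
position: [501.2, -91.2, 11.0]
ee_rot: [0.001, 0.048, 0.999, 0.0]
contact_force: [2.2, 15.7, 5.6]
gripper_width: 12.6
gripper_force: 9.5
```

Emit:
carry_out:
  commands:
    - [0,0,0,0,0,0,0]
    - [0,0.6,6,0,0,0,0]
    - [0,1.2,12,0,0,0,0]
    - [0,1.4,15,0,0,0,0]
    - [0,1.4,15,0,0,0,0]
    - [0,1.4,15,0,0,0,0]
    - [0,1.4,15,0,0,0,0]
    - [0,1.4,15,0,0,0,0]

```text
time: 35.75
position: [510.3, 1.4, 11.1]
ee_rot: [0.001, 0.047, 0.999, -0.001]
contact_force: [-0.7, -7.9, 7.1]
gripper_width: 8.4
gripper_force: 61.0
```

Emit:
carry_out:
  commands:
    - [0,1.1,12,0,0,0,0]
    - [0,1.1,12,0,0,0,0]
    - [0,1.1,12,0,0,0,0]
    - [0,1.1,12,0,0,0,0]
    - [0,1.1,12,0,0,0,0]
    - [0,1,10,0,0,0,0]
    - [0,0.7,7,0,0,0,0]
    - [0,0,0,0,0,0,0]

```text
time: 36.75
position: [517.4, 79.0, 11.1]
ee_rot: [0.001, 0.047, 0.999, -0.0]
contact_force: [-1.5, -1.2, 7.6]
gripper_width: 8.5
gripper_force: 61.1
```

Emit:
carry_out:
  commands:
    - [0,0.3,4,0,0,0,0]
    - [0,0.3,4,0,0,0,0]
    - [0,0.3,3,0,0,0,0]
    - [0,0.3,3,0,0,0,0]
    - [0,0.2,2,0,0,0,0]
    - [0,0,0,0,0,0,0]

```text
time: 37.5
position: [518.5, 94.1, 11.1]
ee_rot: [0.0, 0.047, 0.999, -0.0]
contact_force: [-0.2, -7.3, 8.7]
gripper_width: 8.6
gripper_force: 61.2
```

Emit:
carry_out:
  commands:
    - [0,0.2,2,0,0,0,0]
    - [0,0.2,2,0,0,0,0]
    - [0,0,1.5,0,0,0,0]
    - [0,0,0,0,0,0,0]

```text
time: 38.0
position: [519.0, 98.6, 11.1]
ee_rot: [0.0, 0.047, 0.999, -0.001]
contact_force: [-0.0, -15.5, 8.8]
gripper_width: 8.6
gripper_force: 61.3
```

Emit:
carry_out:
  commands:
    - [0,0,2,0,0,0,0]
    - [0,0,0,0,0,0,0]

```text
time: 38.25
position: [519.0, 98.7, 11.1]
ee_rot: [0.0, 0.046, 0.999, -0.002]
contact_force: [2.6, -28.9, 10.1]
gripper_width: 8.5
gripper_force: 61.7
```

The tray is against the back wall: the force rises and nothing moves. Releasing and going to the damper.

Emit:
carry_out:
  commands:
    - [0.6,0,0,0,0,0,0]
    - [0.6,0,0,0,0,0,0]
    - [0.6,0,0,0,0,0,0]
    - [0.6,0,0,40,0,0,0]
    - [0.6,0,0,60,0,0,0]
    - [0.6,0,0,60,0,0,0]
    - [1,-4,20,40,0,0,0.11]
    - [1,-6,40,0,0,0,0.11]
  newtons: 30

```text
time: 39.25
position: [510.6, 163.1, 214.3]
ee_rot: [0.003, -0.063, 0.998, 0.001]
contact_force: [0.7, 0.2, 0.4]
gripper_width: 84.4
gripper_force: 0.0
```

Emit:
carry_out:
  commands:
    - [1,-6,40,0,0,0,0.11]
    - [1,-6,40,0,0,0,0.11]
    - [1,-6,40,0,0,0,0.11]
    - [1,-6,40,0,0,0,0.11]
    - [1,-6,40,0,0,0,0.11]
    - [1,-6,40,0,0,0,0.11]
    - [1,0,3,0,0,0,0]
    - [1,0,0,0,0,0,0]

```text
time: 40.25
position: [472.2, 405.1, 210.0]
ee_rot: [-0.0, -0.382, 0.924, -0.0]
contact_force: [-0.0, -0.4, -0.4]
gripper_width: 85.2
gripper_force: 0.0
```

Run:
```python
from h import *
s=sense();print(s["position"].round(1),"tooly",np.degrees(2*np.arctan2(s["ee_rot"][2],s["ee_rot"][1])-np.pi/2).round(1))
t=camera("top");w=camera("wrist")
for o in outline_of(w,"damper_knob")[:1]:
    ys,xs=np.nonzero(o["region"]);print("knob",o["confidence"],o["point"],proj(w,[[473,401,167],[473,401,150],[542.8,395.7,135]]).round(),xs.min(),xs.max(),ys.min(),ys.max())
im=t["image"]
# handle bar: dark pixels near the predicted home place
for o in outline_of(t,"tray_handle")[:2]:
    print("tray",o["confidence"],o["point"])
g=cv2.cvtColor(im,cv2.COLOR_BGR2GRAY)
p=proj(t,[[514.7,98,28]])[0].round().astype(int);print(p)
x0,y0=p-22; m=g[y0:y0+44,x0:x0+44]<40
k,l,st,ce=cv2.connectedComponentsWithStats(m.astype(np.uint8))
for i in range(1,k):
    if st[i,4]>15: print(st[i],atz(t,ce[i]+[x0,y0],28).round(1))
```

```text
[472.2 405.1 210. ] tooly 135.0
knob 0.6 [229.9, 223.9] [[254. 210.]
 [255. 202.]
 [186. 252.]] 175 271 186 264
tray 0.6 [213.7, 197.7]
[234 200]
[ 19   7   8  31 111] [514.3  97.5  28. ]
```

The handle sits at its home position. Gripping the knob.

Emit:
carry_out:
  commands:
    - [1,0.8,-3.5,-30,0,0,0]
    - [1,0,0,-30,0,0,0]
    - [1,0,0,-12,0,0,0]
    - [1,0,0,0,0,0,0]
    - [0,0,0,0,0,0,0]
    - [0,0,0,0,0,0,0]
    - [0,0,0,0,0,0,0]
    - [0,0,0,0,0,0,0]

```text
time: 41.45
position: [473.5, 402.0, 138.8]
ee_rot: [0.0, -0.383, 0.924, 0.0]
contact_force: [-0.8, -0.1, 3.0]
gripper_width: 19.2
gripper_force: 29.5
```

Emit:
carry_out:
  commands:
    - [0,0,0,0,0,0,0]
    - [0,-0.6,-10,0,0,0,0]
    - [0,1.5,-13,0,0,0,0]
    - [0,4.2,-12.2,0,0,0,0]
    - [0,6.2,-11.4,0,0,0,0]
    - [0,8.3,-9.9,0,0,0,0]
    - [0,9.9,-8.3,0,0,0,0]
    - [0,11.4,-6.3,0,0,0,0]

```text
time: 42.45
position: [512.3, 330.0, 137.8]
ee_rot: [-0.002, -0.383, 0.924, 0.0]
contact_force: [-8.0, 1.7, 2.6]
gripper_width: 19.3
gripper_force: 30.6
```

Emit:
carry_out:
  commands:
    - [0,8,-1.5,0,0,0,0]
    - [0,8,-1,0,0,0,0]
    - [0,6,-0.5,0,0,0,0]
    - [0,0,0,0,0,0,0]

```text
time: 42.95
position: [535.3, 326.2, 137.8]
ee_rot: [-0.002, -0.383, 0.924, -0.001]
contact_force: [-1.9, -4.9, 2.1]
gripper_width: 19.0
gripper_force: 30.7
```

Emit:
carry_out:
  commands:
    - [0,3,0,0,0,0,0]
    - [0,2,0,0,0,0,0]
    - [0,0,0,0,0,0,0]

```text
time: 43.32
position: [537.2, 326.1, 137.7]
ee_rot: [-0.004, -0.383, 0.924, -0.0]
contact_force: [-15.4, -3.7, 11.8]
gripper_width: 18.7
gripper_force: 31.5
```

The open stop is reached. Releasing and backing off.

Emit:
carry_out:
  commands:
    - [1,-1,0,0,0,0,0]
    - [1,0,0,0,0,0,0]
    - [1,0,0,0,0,0,0]
    - [1,0,0,35,0,0,0]
    - [1,0,0,45,0,0,0]
    - [1,-30,15,0,0,0,0]
    - [1,-40,30,0,0,0,0]
    - [1,-40,30,0,0,0,0]

```text
time: 44.32
position: [429.5, 403.4, 218.5]
ee_rot: [0.0, -0.382, 0.924, 0.0]
contact_force: [0.2, 0.8, 0.6]
gripper_width: 85.1
gripper_force: 0.0
```

Emit:
carry_out:
  commands:
    - [1,-40,30,0,0,0,0]
    - [1,-40,30,0,0,0,0]
    - [1,-40,30,0,0,0,0]
    - [1,0,0,0,0,0,0]

```text
time: 44.82
position: [308.0, 494.6, 218.4]
ee_rot: [0.0, -0.384, 0.923, 0.0]
contact_force: [0.6, -0.2, -0.0]
gripper_width: 85.7
gripper_force: 0.0
```

Run:
```python
from h import *
print(sense()["position"].round(1))
t=camera("top");im=t["image"].astype(int)
m=((im[...,2]>90)&(im[...,1]<50)&(im[...,0]<50)).astype(np.uint8); m[:,:90]=0;m[:,200:]=0
ys,xs=np.nonzero(m);print(len(xs),xs.min(),xs.max(),ys.min(),ys.max(),"expect knob",proj(t,[[536.2,326,167],[542.8,395.7,126],[527,328.5,167]]).round(1))
top=np.c_[xs,ys][xs>=xs.max()-12].mean(0);print("knob at",atz(t,top,158))
g=cv2.cvtColor(t["image"],cv2.COLOR_BGR2GRAY)
p=proj(t,[[514.7,98,28]])[0].round().astype(int);x0,y0=p-22
k,l,st,ce=cv2.connectedComponentsWithStats((g[y0:y0+44,x0:x0+44]<40).astype(np.uint8))
for i in range(1,k):
    if st[i,4]>15: print("handle",st[i],atz(t,ce[i]+[x0,y0],28).round(1))
for n in("flea_comb","slicker","silicone_brush","rake","bamboo_brush"):
    print(n,[(round(o["confidence"],2),atz(t,o["point"],15)[:2].round().tolist()) for o in outline_of(t,n)[:3]])
```

```text
[308.  494.6 218.4]
104 128 149 175 181 expect knob [[145.3 177. ]
 [124.8 177. ]
 [143.9 180.3]]
knob at [534.50795147 335.16616806 158.        ]
handle [ 19   7   8  31 112] [513.9  97.5  28. ]
flea_comb [(0.4, [571.0, 412.0])]
slicker []
silicone_brush []
rake [(0.56, [229.0, -393.0])]
bamboo_brush [(0.59, [573.0, -189.0]), (0.3, [561.0, 468.0])]
```

```bash
python3 -c "
from workcell import manip; print(manip.job_done())"
```

```text
the job is handed in; nothing more can be done
None
```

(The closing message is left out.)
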